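# Press a bottle stopper home with the lever press

### The job

Finish the bottle that stands on the press board: slide it, upright, all the way into the nest under the press foot, then pull the press lever down until the stopper's head is fully home on the bottle's lip. Ease the lever slowly back up to its rest, never letting it fly up, and leave the bottle standing in the nest with the lever up; do not disturb the finished bottles, the mug or the bowl.

Things in the scene. Friction and masses are not known exactly. Their poses are not given: they have to be found in the camera images.
- nest (a point): Centre of the bottle nest, on top of the press's fixed plywood board (280 x 370 mm, top 18 mm above the worktop). The nest is a U of aluminium strip 14 mm tall, inner radius 30.5 mm, with a flared mouth open to this point's -x (to the robot's near left; x is turned 0.5 to 1.0 rad clockwise): a bottle slid along +x stops against its back, centred under the foot. z up.
- press_lever (a joint): Angle of the sprung lever (rad): 0 = up at rest, 15 degrees above level; grows as the grip goes down; stop at 0.475, 12 degrees below level. A spring drives it up: at mid-grip it takes 7 to 8 N to hold anywhere, and some 8 N more while the stopper moves. Let go, it flies up. The foot meets a proud stopper at about 0.27 to 0.32 and has it home at about 0.45; then it goes solid.
- lever_pivot (a point): Pivot of the lever, 262 mm above the worktop on top of the steel column (28 mm thick), which stands 65 mm to the +y side of nest. Axes as nest; the lever turns about x and runs to -y, over the nest. The column carries a grey head 40 mm wide in x, reaching over the nest 212 to 240 mm above the worktop; the pivot is 82 mm wide in x. Keep clear of both.
- grip_mid (a point): Middle of the lever's black rubber grip, on its centre line, 250 mm from the pivot. The grip is a round bar 26 mm thick and 110 mm long at the end of the lever, towards -y of nest, free above and below. It moves with the lever: about 329 mm above the worktop at rest, 211 mm fully down.
- foot (a point): Centre of the flat rubber underside of the press foot (round, 40 mm across), straight above nest: 200 mm above the worktop at rest (an unfinished bottle passes under with 18 mm to spare); the lever drives it straight down by 31 mm.
- bottle: The bottle to finish: green glass, paper label, 0.3 to 0.5 kg, loose on the board before the nest mouth. Origin: centre of its underside; z up. Round body 56 mm across up to 85 mm, shoulder to 110 mm, neck 27 mm, lip 30 mm across at 140 mm. Push it low (25 to 50 mm above its foot) or it may tip.
- stopper (a joint): How far the bottle's stopper has been pressed in (m): it starts 0 to 0.003, its head standing about 10 mm above the lip on its cork; 0.012 = head fully home on the lip. Tight fit: takes about 22 N straight down, stays where it is left.
- stopper_top (a point): Centre of the top of that stopper's black plastic head (28 mm across, 12 mm thick): 164 mm above the bottle's foot when standing fully proud, 152 mm when home.
- finished_bottle1: A finished bottle of the same kind, stopper already home, 152 mm tall, loose on the worktop. Origin: centre of its underside. Leave alone.
- finished_bottle2: Another finished bottle, as finished_bottle1. Leave alone.
- mug: White mug, 82 mm across and 92 mm tall, loose on the worktop. Origin: centre of its underside. Leave alone.
- stopper_bowl: Small wooden bowl with spare stoppers, 110 mm across and 45 mm tall, loose on the worktop. Origin: centre of its underside. Leave alone.
Mind the look-alikes: they are no part of the job. Leave any purple look-alike of the bottle alone.

How it is judged (in metres and radians):
On the way, in this order (a step that is already met when the one before it is completed fails the run):
1. the bottle stands in the nest under the foot, lever still up, stopper still proud (horizontal distance between bottle and nest below 0.008 m and angle between bottle's own z axis and vertical below 0.06 rad and value of joint press_lever below 0.1 rad and value of joint stopper below 0.006 m), for 0.2 s.
2. the lever is down and has pressed the stopper home (value of joint press_lever above 0.38 rad and value of joint stopper above 0.0105 m and horizontal distance between bottle and nest below 0.008 m), for 0.1 s.
At the end, for the whole second after the job is handed in: The stopper is home (pressed in more than 10.5 of 12 mm), the lever is back up at rest (below 0.05 rad), the bottle stands upright and still in the nest (within 8 mm of its centre, tilt below 0.06 rad), and the finished bottles, mug and bowl are within 30 mm of where they were (value of joint stopper above 0.0105 m and value of joint press_lever below 0.05 rad and horizontal distance between bottle and nest below 0.008 m and angle between bottle's own z axis and vertical below 0.06 rad and linear speed of bottle below 0.02 m/s and distance of each of finished_bottle1, finished_bottle2, mug, stopper_bowl from where it was at the start of the episode below 0.03 m); the robot touches nothing.
It fails at once if the lever is let fly up (rises faster than 1.2 rad/s) (velocity of joint press_lever below -1.2 rad/s).
It fails at once if the bottle is tipped (more than 0.35 rad) (angle between bottle's own z axis and vertical above 0.35 rad).
It fails at once if a bystander is disturbed (moved more than 30 mm) (distance of any of finished_bottle1, finished_bottle2, mug, stopper_bowl from where it was at the start of the episode above 0.03 m).
It also fails if it takes over 61 s, if anything falls off the work surface, if the arm or the gripper's body presses on something with over 40 N, if the wrist force passes 120 N, or if a joint passes its speed limit or range.

### The arm

A 7-joint arm with a two-finger parallel gripper is mounted at the origin on the work surface. World frame = base frame: x ahead of the robot, y to its left, z up, the work surface at z = 0. Lengths are in m, angles in degrees, forces in N, time in s.
With the tool pointing down it reaches from about 0.425 to 0.875 m from the base axis. Payload 4.7 kg.
Tool frame: the origin (TCP) lies at the centre of the arm's flange, where the gripper is bolted on; the fingertips stand 182 mm ahead of it and the grasp point (between the pads) lies 164 mm ahead of it (env.grip_depth is the distance from the TCP to the grasp point, in m); z points along the fingers, y is the line along which they close (so a half turn about z gives the same grasp; the last joint's range is limited). The gripper opens to 87 mm and grips with 3 to 60 N. Pads are 19 mm wide; open, the fingers measure 117 mm over their backs; the gripper's body (75 mm by 190 mm) begins 51 mm behind the grasp point.
Start: joints at [66.583, 18.392, -4.016, 83.108, 1.295, 78.541, -3.26], TCP at [0.267, -0.593, 0.405] pointing down, gripper open.
Joint ranges: [-163.93, 163.93], [-17.29, 119.83], [-79.2, 71.16], [3.27, 140.29], [-89.18, 269.18], [5.43, 117.66], [-154.24, 154.24]. Speed limits (degrees/s): [147.25, 147.25, 180, 180, 180, 180, 180].

### API

Orientations are given as [roll, pitch, yaw] about the fixed x, y, z axes, in that order (R = Rz(yaw) Ry(pitch) Rx(roll)).
In Python, from cell import env gives the robot as it stands. The module is installed in compiled form; this text tells all that it offers.
- The arm moves only by the tool send_rows, never from a script. Its arguments are lists of equal length, an entry for each row: "xyz": the shift along the tool's x, y, z in m, a list of three; "rotation": the turn, a rotation vector about the tool's x, y, z in rad, a list of three; "jaw": the opening, from 0 (shut) to 1 (fully open). A call has 1 to 20 rows; each row shifts and turns the commanded pose from where the row before left it, along the tool's axes as they then stand; what a row does not reach is not made up. A row lasts 1/10 s, in which the tool goes at most 50 mm and 8.59 degrees, less where a joint would pass 70% of its speed; a pose out of reach is approached as far as the arm can. A call is refused whole if a number of a shift passes 0.05 or a number of a turn 0.15, either way. A call with a gripper value outside its range is refused whole. The fingers move at their own pace and stop on an object; "newtons" is the grip in N (left out, the last holds). Time passes only in rows, so rows that do not move let the fingers close. It gives the time, the measured TCP pose, the force, the opening and the grip force at its end, in the units of the state.
- env.get_obs(): the state, without advancing time (a new reading comes with each control period).
- env.read_camera(name): name is "scene" or "top" or "wrist"; returns a dict with "image" (480x640x3 uint8, blue, green, red), "fx", "fy", "cx", "cy" (pixels), "R" (3x3) and "t" (3): a world point X has camera coordinates R X + t. Camera axes: x right, y down, z forward; pixel columns grow to the right and rows downward; lengths in m; the calibration is good to about 2 mm. A picture is of the moment at which its call begins. There is no depth.
- env.sign_off(): hands the job in; it is judged then, once.
The state is a dict: "time_s": time; "qpos": joint angles; "joint_velocities": joint speeds; "effort": joint torques, N m; "tool_pos": TCP position; "tool_rot": TCP orientation; "force": force on the tool from outside, world axes, zero at the start; "wrist_torque": the same for the moment, N m; "grip_width": finger opening in m; "grasp_force": force on a finger pad.
Only numpy, scipy, OpenCV 4.12 (cv2) and the standard library are available. Lean on these libraries where they do the work, as an engineer would, in place of code of your own. Each camera call takes 0.05 s, during which the arm holds its last target. There are 200 camera calls.

## Working session

There is one attempt and no reset: what is moved stays moved. The work goes in short steps, Python scripts to look and compute and a tool call to move; the robot and the scene stay as the last step left them, time stands still between calls to the robot, and variables do not carry over. Pictures are saved under pics/ and viewed, at most 10 in all, crops included, and the job is handed in when it is done.

Besides the shell and the picture viewer there is one more tool, called as name(argument=value, ...), one argument or row to a line, values as JSON. send_rows: Moves the arm, as the interface text tells. Its arguments: {"type":"object","properties":{"xyz":{"type":"array"},"rotation":{"type":"array"},"jaw":{"type":"array"},"newtons":{"type":"number"}},"required":["xyz","rotation","jaw"]}

```bash
mkdir -p pics; cat > h.py <<'E'
import numpy as np, cv2, json
from cell import env
def snap(n,f):
    c=env.read_camera(n); cv2.imwrite(f'pics/{f}.png',c['image'])
    np.savez(f'pics/{f}.npz',**{k:np.array(c[k]) for k in ('fx','fy','cx','cy','R','t')})
def load(f): return np.load(f'pics/{f}.npz')
def ray(f,u,v):
    c=load(f);d=c['R'].T@np.array([(u-c['cx'])/c['fx'],(v-c['cy'])/c['fy'],1]);return -c['R'].T@c['t'],d/np.linalg.norm(d)
def tri(*obs):
    A=np.zeros((3,3));b=np.zeros(3);P=[]
    for f,u,v in obs:
        o,d=ray(f,u,v);M=np.eye(3)-np.outer(d,d);A+=M;b+=M@o;P.append((o,M))
    x=np.linalg.solve(A,b);return x,[round(1000*np.linalg.norm(M@(x-o)),1) for o,M in P]
def atz(f,u,v,z):
    o,d=ray(f,u,v);return o+d*(z-o[2])/d[2]
def proj(f,X):
    c=load(f);p=c['R']@np.array(X)+c['t'];return np.array([c['fx']*p[0]/p[2]+c['cx'],c['fy']*p[1]/p[2]+c['cy']])
E
python3 - <<'E'
from h import *
np.set_printoptions(precision=4,suppress=True)
for n in('scene','top'):
    snap(n,n+'0'); c=load(n+'0'); print(n,c['fx'],-c['R'].T@c['t'],c['R'][2])
o=env.get_obs();print(o)
E
```

```text
scene 550.152493884272 [ 1.3928 -0.314   1.5088] [-0.5241  0.2264 -0.821 ]
top 490.8100010049068 [0.23   0.0306 1.6811] [ 0.2085  0.0113 -0.978 ]
{'time_s': 0.1, 'qpos': array([66.5829, 18.4346, -4.0139, 83.1674,  1.2957, 78.5407, -3.2597]), 'joint_velocities': array([ 0.1498, -0.0946,  0.1347, -0.1965, -0.0836,  0.0347,  0.0537]), 'effort': array([  0.0011, -49.2571,  -0.405 , -31.3397,  -0.0642,   0.0395,
         0.0001]), 'tool_pos': array([ 0.2666, -0.5926,  0.4038]), 'tool_rot': array([-179.9025,    0.0066,   24.2256]), 'force': array([-0.2029, -0.4283, -0.1208]), 'wrist_torque': array([ 0.0077,  0.0631, -0.0118]), 'grasp_force': 0.0, 'grip_width': 0.08709966573106101}
```

View pics/scene0.png

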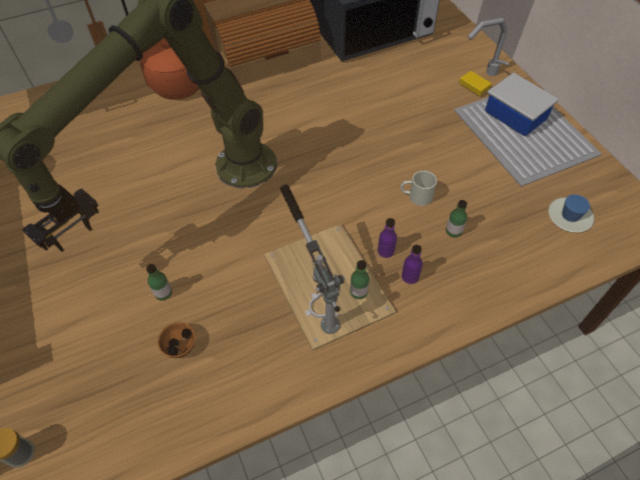

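View pics/top0.png

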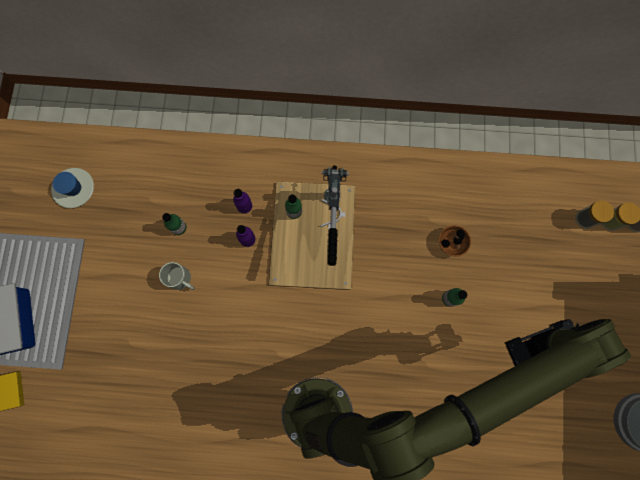

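```bash
python3 - <<'E'
from h import *
a=cv2.imread('pics/top0.png')[150:300,225:375];b=cv2.imread('pics/scene0.png')[175:355,255:405]
a=cv2.resize(a,(600,600),interpolation=cv2.INTER_CUBIC)
b=cv2.resize(b,(500,600),interpolation=cv2.INTER_CUBIC)
cv2.imwrite('pics/a.png',a);cv2.imwrite('pics/b.png',b)
np.set_printoptions(precision=3,suppress=True)
for p in [(277,182),(355,186),(270,286),(352,289)]: print(atz('top0',*p,.018))
for p in [(265,258),(345,226),(317,347),(394,307)]: print(atz('scene0',*p,.018))
E
```

```text
[0.768 0.197 0.018]
[ 0.773 -0.08   0.018]
[0.399 0.189 0.018]
[ 0.408 -0.089  0.018]
[ 0.428 -0.085  0.018]
[0.422 0.206 0.018]
[ 0.781 -0.061  0.018]
[0.76  0.206 0.018]
```

View pics/a.png

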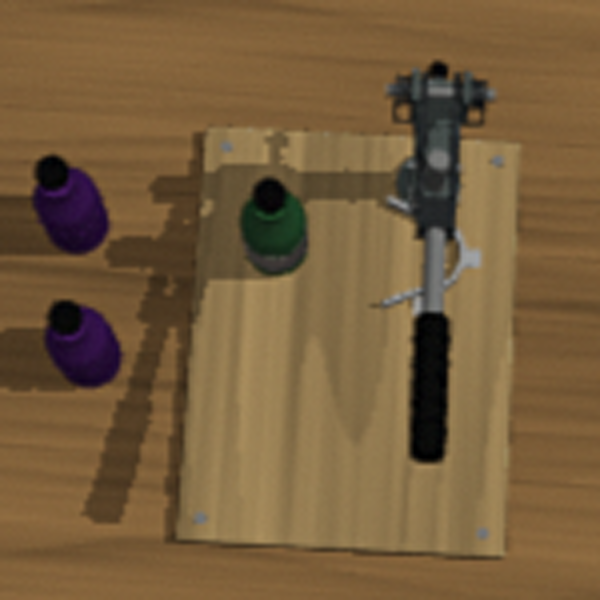

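View pics/b.png

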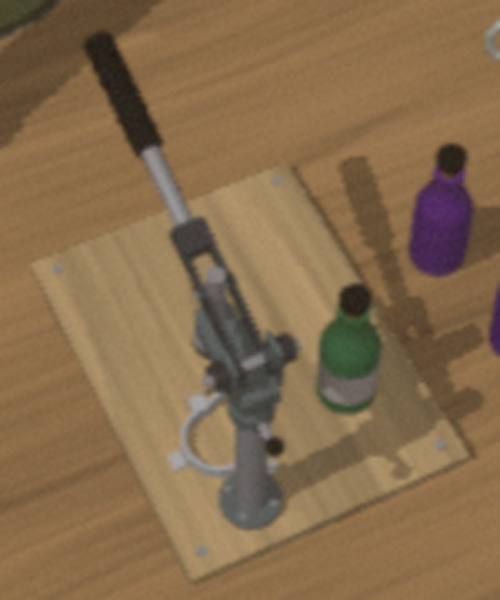

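```bash
cat >> h.py <<'E'
T=lambda u,v:('top0',225+u/4,150+v/4)
S=lambda u,v:('scene0',255+u*.3,175+v*.3)
np.set_printoptions(precision=4,suppress=True)
E
python3 - <<'E'
from h import *
for n,a,b in [('pivL',(395,93),(287,347)),('pivR',(487,95),(217,380)),('gripfree',(428,460),(100,40)),('gripin',(431,315),(148,145)),('stopper',(269,186),(355,292)),('tabback',(472,258),(180,460)),('purp1',(52,168),(450,155)),('purp2',(66,314),(500,240)),('tabback2',(472,258),(197,403))]:
    print(n,*tri(T(*a),S(*b)))
print('col',atz(*S(250,500),.02),'bottle base',atz(*S(348,385),.018),atz(*T(276,248),.018))
for n,p in [('fl1',(375,305)),('fl2',(387,200)),('tab',(472,258))]: print(n,atz(*T(*p),.03))
for n,p in [('tabA',(197,403)),('tabB',(180,460)),('arcleft',(183,440))]: print(n,atz(*S(*p),.03))
E
```

```text
pivL [0.7295 0.035  0.2564] [np.float64(1.4), np.float64(1.4)]
pivR [ 0.7335 -0.0317  0.2583] [np.float64(4.9), np.float64(4.9)]
gripfree [ 0.4377 -0.0026  0.3384] [np.float64(4.8), np.float64(4.8)]
gripin [ 0.5435 -0.0019  0.32  ] [np.float64(1.4), np.float64(1.4)]
stopper [0.6691 0.1297 0.1888] [np.float64(1.9), np.float64(1.9)]
tabback [ 0.6679 -0.04    0.0156] [np.float64(3.5), np.float64(3.5)]
purp1 [0.6353 0.2599 0.2804] [np.float64(24.6), np.float64(24.6)]
purp2 [0.5918 0.3176 0.0424] [np.float64(16.9), np.float64(16.9)]
tabback2 [ 0.6532 -0.0267  0.085 ] [np.float64(14.3), np.float64(14.3)]
col [0.7339 0.0031 0.02  ] bottle base [0.6647 0.1365 0.018 ] [0.6628 0.1284 0.018 ]
fl1 [0.6152 0.0383 0.03  ]
fl2 [0.7099 0.0344 0.03  ]
tab [ 0.663  -0.0427  0.03  ]
tabA [ 0.629  -0.0014  0.03  ]
tabB [ 0.6759 -0.0393  0.03  ]
arcleft [ 0.6585 -0.0286  0.03  ]
```

```bash
python3 - <<'E'
from h import *
print('purple base',atz(*T(87,232),.01),atz(*T(97,366),.01),atz('scene0',412,277,.01),atz('scene0',387,252,.01))
print('fin2',atz('top0',176,230,.0),atz('scene0',455,232,0),'mug',atz('top0',173,280,.0),atz('scene0',422,200,0))
print('fin1',atz('top0',450,299,.0),'origin px',proj('top0',[0,0,0]),proj('scene0',[0,0,0]))
X=[.267,-.593,.405];print(proj('top0',X),proj('scene0',X),proj('top0',[.267,-.593,.22]),proj('scene0',[.267,-.593,.22]))
E
```

```text
purple base [0.6674 0.2959 0.01  ] [0.5483 0.2752 0.01  ] [0.6873 0.312  0.01  ] [0.5702 0.2861 0.01  ]
fin2 [0.5726 0.5369 0.    ] [0.5902 0.5359 0.    ] mug [0.3972 0.5243 0.    ] [0.4235 0.5065 0.    ]
fin1 [ 0.4003 -0.4258  0.    ] origin px [317.254  412.9955] [244.8516 164.723 ]
[558.496 343.171] [ 47.1382 198.9753] [527.42   342.7904] [ 73.9836 239.6842]
```

send_rows(
  xyz=[
    [0,0,-0.03],
    [0,0,-0.045],
    [0,0,-0.045],
    [0,0,-0.045],
    [0,0,-0.035],
    [0.02,-0.022,0],
    [0.03,-0.033,0],
    [0.033,-0.036,0],
    [0.033,-0.036,0],
    [0.033,-0.036,0],
    [0.033,-0.036,0],
    [0.033,-0.036,0],
    [0.033,-0.036,0],
    [0.033,-0.036,0],
    [0.033,-0.036,0],
    [0.033,-0.036,0],
    [0.033,-0.036,0],
    [0.033,-0.036,0],
    [0.033,-0.036,0],
    [0.033,-0.036,0],
  ],
  rotation=[
    [0,0,0],
    [0,0,0],
    [0,0,0],
    [0,0,0],
    [0,0,0],
    [0,0,0],
    [0,0,0],
    [0,0,0],
    [0,0,0],
    [0,0,0],
    [0,0,0],
    [0,0,0],
    [0,0,0],
    [0,0,0],
    [0,0,0],
    [0,0,0],
    [0,0,0],
    [0,0,0],
    [0,0,0],
    [0,0,0],
  ],
  jaw=[1,1,1,1,1,1,1,1,1,1,1,1,1,1,1,1,1,1,1,1],
)

```text
time_s: 2.1
tool_pos: [0.4888, 0.0827, 0.6047]
tool_rot: [179.9, -0.0, 24.2]
force: [0.4, -1.3, -0.2]
grip_width: 0.0873
grasp_force: 0.0
```

```bash
python3 - <<'E'
from h import *
o=env.get_obs()
for k in('time_s','qpos','tool_pos','tool_rot','force'): print(k,o[k])
E
```

```text
time_s 2.1
qpos [ 32.6902  -0.2576 -44.6633  81.9067  -0.1338  98.2586 -77.8017]
tool_pos [0.4888 0.0827 0.6047]
tool_rot [179.9487  -0.0071  24.1904]
force [ 0.4182 -1.2859 -0.1925]
```

```bash
cat > kin.py <<'E'
import numpy as np, itertools
from scipy.spatial.transform import Rotation as Ro
from scipy.optimize import least_squares
D=[([66.583,18.392,-4.016,83.108,1.295,78.541,-3.26],[.267,-.593,.405],None),
([66.5829,18.4346,-4.0139,83.1674,1.2957,78.5407,-3.2597],[.2666,-.5926,.4038],[-179.9025,.0066,24.2256]),
([32.6902,-.2576,-44.6633,81.9067,-.1338,98.2586,-77.8017],[.4888,.0827,.6047],[179.9487,-.0071,24.1904])]
def fk(q,s,L):
    q=np.radians(q);R=Ro.identity();p=np.array([0,0,L[0]]);
    ax='zyzyzyz';off=[None,None,(L[4],L[1]),None,(L[5],L[2]),None,(L[6],L[3])]
    for i in range(7):
        R=R*Ro.from_euler(ax[i],s[i]*q[i])
        if off[i]: p=p+R.apply([off[i][0],0,off[i][1]])
    return p,R
E
cat > fit.py <<'E'
from kin import *
best=[]
for s in itertools.product([1,-1],repeat=7):
    if s[1]!=1: continue
    e=0
    Rb=[]
    for q,p,r in D[1:]:
        _,R=fk(q,s,[0]*7);Rb.append(Ro.from_euler('xyz',r,degrees=True)*R.inv())
    # up to const tool yaw : solve offset psi at tool
    R1=[fk(q,s,[0]*7)[1] for q,_,_ in D[1:]]; W=[Ro.from_euler('xyz',r,degrees=True) for _,_,r in D[1:]]
    O=[a.inv()*b for a,b in zip(R1,W)]
    best.append(((O[0].inv()*O[1]).magnitude(),O[0].magnitude(),s,O[0].as_rotvec()))
best.sort(key=lambda b:b[0])
for b in best[:6]: print(b)
s=best[0][2]
f=lambda L:np.concatenate([fk(q,s,L)[0]-p for q,p,_ in D[1:]]+[1e-3*(L-[.3,.4,.4,.1,0,0,0])])
r=least_squares(f,[.3,.4,.4,.1,0,0,0]);print(r.x,r.fun[:6])
E
python3 fit.py
```

```text
(2.1276520298841706e-06, 1.5707959819773056, (-1, 1, -1, 1, -1, 1, -1), array([4.62584858e-07, 1.25190662e-06, 1.57079598e+00]))
(0.004703501009177318, 2.4164308192154595, (1, 1, 1, 1, 1, 1, 1), array([ 0.0027485 , -0.00274848, -2.41642769]))
(0.04652298661805671, 1.5623044689457095, (-1, 1, -1, 1, 1, 1, -1), array([ 0.03273811, -0.03669067,  1.56153042]))
(0.04891761274430116, 2.407585055130016, (1, 1, 1, 1, -1, 1, 1), array([-0.01444834, -0.05724237, -2.4068611 ]))
(0.3177733510380334, 2.982259769090826, (-1, 1, -1, -1, 1, 1, 1), array([2.10603881, 2.09488456, 0.2644476 ]))
(0.32153291116911653, 3.0668494204114576, (1, 1, 1, -1, -1, 1, -1), array([-2.85158027,  1.07283214, -0.35083689]))
[ 0.22003352  1.51959383  0.84891907  0.19988826 -0.49886389  1.06680096
 -0.02523538] [ 9.06450920e-05  3.68928611e-05  3.68483851e-05  2.36838197e-06
  4.88242282e-06 -3.67722979e-05]
```

```bash
cat > f2.py <<'E'
from kin import *
s=(-1,1,-1,1,-1,1,-1)
f=lambda L:np.concatenate([fk(q,s,[*L,0,0,0])[0]-p for q,p,_ in D[1:]])
r=least_squares(f,[.3,.4,.4,.1]);print(r.x,r.fun, np.linalg.svd(r.jac)[1])
E
python3 f2.py
```

```text
[30.88857838  0.70273147  0.49112444 31.05520722] [ 0.01883465  0.00851255 -0.00210559 -0.00110772 -0.0037444   0.00210558] [2.43594903e+00 1.42549558e+00 1.84700795e-01 6.09200111e-04]
```

send_rows(
  xyz=[
    [0,0,0],
    [0,0,0],
    [0,0,0],
    [0,-0.008,0],
    [0,-0.008,0],
    [0,-0.008,0],
    [0,-0.008,0],
    [0,-0.008,0],
    [0,-0.008,0],
    [0,0,0],
    [0,0,0],
  ],
  rotation=[
    [0,0,0.141],
    [0,0,0.141],
    [0,0,0.14],
    [0,0.145,0],
    [0,0.145,0],
    [0,0.146,0],
    [0,0.146,0],
    [0,0.146,0],
    [0,0.145,0],
    [0,0,0],
    [0,0,0],
  ],
  jaw=[1,1,1,1,1,1,1,1,1,1,1],
)

```text
time_s: 3.2
tool_pos: [0.4866, 0.1209, 0.6057]
tool_rot: [179.3, -42.1, 0.1]
force: [-0.4, -0.0, 0.4]
grip_width: 0.0871
grasp_force: 0.0
```

```bash
python3 - <<'E'
from h import *
o=env.get_obs()
for k in('time_s','qpos','tool_pos','tool_rot','force'): print(k,o[k])
from kin import *
s=(-1,1,-1,1,-1,1,-1)
D.append((list(o['qpos']),list(o['tool_pos']),list(o['tool_rot'])))
W=Ro.from_euler('xyz',o['tool_rot'],degrees=True);print((W.inv()*fk(o['qpos'],s,[0]*7)[1]*Ro.from_euler('z',90,degrees=True)).magnitude())
f=lambda L:np.concatenate([fk(q,s,L)[0]-p for q,p,_ in D[1:]])
r=least_squares(f,[.3,.4,.4,.1,0,0,0]);print(r.x,r.fun, np.linalg.svd(r.jac)[1])
E
```

```text
time_s 3.2
qpos [  12.3246  -17.1099  -26.1728  100.2673    4.3904   54.4839 -107.0003]
tool_pos [0.4866 0.1209 0.6057]
tool_rot [179.2899 -42.1474   0.1126]
force [-0.3969 -0.0204  0.4256]
4.705451418271745e-16
[ 0.2888  0.5195  0.5114  0.2289 -0.0211  0.0515 -0.0175] [ 0.0228  0.0087  0.0027 -0.0019  0.0048 -0.0027 -0.0001 -0.0037  0.0001] [3.4115 2.5578 1.5898 0.436  0.2587 0.1773 0.0591]
```

```bash
cat > kin2.py <<'E'
from kin import *
s=(-1,1,-1,1,-1,1,-1)
D.append(([12.3246,-17.1099,-26.1728,100.2673,4.3904,54.4839,-107.0003],[.4866,.1209,.6057],None))
def fk2(q,L,TO=Ro.from_euler('z',90,degrees=True)):
    q=np.radians(q);R=Ro.identity();p=np.array([0,0,L[0]]);ax='zyzyzyz'
    off={2:(L[4],0,L[1]),3:(L[5],0,L[2]),5:(L[6],0,L[3])}
    for i in range(7):
        R=R*Ro.from_euler(ax[i],s[i]*q[i])
        if i in off: p=p+R.apply(off[i])
    return p,R*TO
def fit(D=D):
    f=lambda L:np.concatenate([fk2(q,L)[0]-p for q,p,_ in D[1:]])
    return least_squares(f,[.3,.4,.4,.1,0,0,0])
E
python3 -c "
from kin2 import *
r=fit();print(r.x.round(4),r.fun.round(4),np.linalg.svd(r.jac)[1].round(3))"
```

```text
[ 0.3606  0.8292  0.55    0.3596 -0.0872  0.3076  0.005 ] [ 0.023   0.0101 -0.0001 -0.0061  0.0213  0.      0.     -0.0005  0.0001] [3.424 2.974 0.469 0.381 0.238 0.084 0.048]
```

```bash
cat > kin3.py <<'E'
from kin import *
s=(-1,1,-1,1,-1,1,-1)
D.append(([12.3246,-17.1099,-26.1728,100.2673,4.3904,54.4839,-107.0003],[.4866,.1209,.6057],None))
TO=Ro.from_euler('z',90,degrees=True)
# L: h,a,b,c, x2,x3,x5,  y0(after j1/j2) y2 (after j3/j4) y5 ... 
def fk3(q,L):
    q=np.radians(q);R=Ro.identity();p=np.array([0,0,L[0]]);ax='zyzyzyz'
    off={1:(0,L[7],0),2:(L[4],0,L[1]),3:(L[5],L[8],L[2]),5:(L[6],L[9],L[3])}
    for i in range(7):
        R=R*Ro.from_euler(ax[i],s[i]*q[i])
        if i in off: p=p+R.apply(off[i])
    return p,R*TO
P0=np.array([.35,.4,.4,.12,0,0,0,0,0,0])
def fit(D=D,w=.003):
    f=lambda L:np.concatenate([fk3(q,L)[0]-p for q,p,_ in D[1:]]+[w*(L-P0)])
    return least_squares(f,P0)
E
python3 -c "
from kin3 import *
for w in (.01,.003,.0005):
  r=fit(w=w);print(r.x.round(4),r.fun[:9].round(4))"
```

```text
[ 2.493e-01  4.615e-01  5.114e-01  1.834e-01  2.500e-03 -3.600e-03
 -5.000e-04 -1.680e-02 -1.470e-02  4.700e-03] [-0.0002 -0.     -0.      0.      0.0001  0.     -0.      0.0001  0.    ]
[ 2.493e-01  4.670e-01  5.122e-01  1.862e-01  6.000e-04 -8.000e-04
 -4.000e-04 -1.560e-02 -1.560e-02  4.600e-03] [-0. -0. -0.  0.  0.  0. -0.  0.  0.]
[ 2.493e-01  4.676e-01  5.123e-01  1.865e-01  5.000e-04 -5.000e-04
 -3.000e-04 -1.550e-02 -1.570e-02  4.600e-03] [-0. -0. -0.  0.  0.  0. -0.  0.  0.]
```

```bash
cat > ik.py <<'E'
from kin3 import *
L=fit(w=.0005).x
LO=np.array([-163.93,-17.29,-79.2,3.27,-89.18,5.43,-154.24]);HI=np.array([163.93,119.83,71.16,140.29,269.18,117.66,154.24])
def toolR(az,al):
    az,al=np.radians([az,al]);z=np.array([np.cos(al)*np.cos(az),np.cos(al)*np.sin(az),-np.sin(al)])
    y=np.array([np.sin(az),-np.cos(az),0]);return Ro.from_matrix(np.array([np.cross(y,z),y,z]).T)
def pts(q):
    qq=np.radians(q);R=Ro.identity();p=np.array([0,0,L[0]]);ax='zyzyzyz';out=[p]
    off={1:(0,L[7],0),2:(L[4],0,L[1]),3:(L[5],L[8],L[2]),5:(L[6],L[9],L[3])}
    for i in range(7):
        R=R*Ro.from_euler(ax[i],s[i]*qq[i])
        if i in off: p=p+R.apply(off[i]); out.append(p)
    return out  # shoulder, shoulder', elbow, wrist, flange
def segd(a,b,c,d):
    t=np.linspace(0,1,40);A=a+t[:,None]*(b-a);B=c+t[:,None]*(d-c)
    return np.linalg.norm(A[:,None]-B[None],axis=2).min()
LV=(np.array([.73,0,.262]),np.array([.435,-.002,.342]))
def ik(p,R,q0,reg=1e-4):
    m=1.0
    def f(q):
        P,RR=fk3(q,L);return np.concatenate([(P-p)*5,(RR.inv()*R).as_rotvec(),reg*(q-q0)])
    r=least_squares(f,np.clip(q0,LO+m+.1,HI-m-.1),bounds=(LO+m,HI-m))
    P,RR=fk3(r.x,L);return r.x,np.linalg.norm(P-p),(RR.inv()*R).magnitude()
E
cat > t.py <<'E'
from ik import *
rng=np.random.default_rng(0);np.set_printoptions(precision=1,suppress=True)
qc=np.array(D[-1][0])
for G,az in [((.667,.131,.06),0),((.667,.131,.06),10),((.667,.0,.06),0),((.667,0,.06),-30),((.667,0,.06),-50)]:
  for al in (25,40,50):
    R=toolR(az,al);p=np.array(G)-.164*R.as_matrix()[:,2];c=[]
    for k in range(14):
        q,e,a=ik(p,R,qc if k==0 else np.clip(qc+rng.normal(0,45,7),LO+2,HI-2))
        if e<.002 and a<.01:
            P=pts(q);d=min(segd(P[2],P[3],*LV),segd(P[3],P[4],*LV))
            c.append((np.abs(q-qc).max(),q,d,P[2],P[3]))
    c.sort(key=lambda x:x[0])
    print(G,az,al,len(c))
    for x in c[:3]: print('   ',x[0].round(),x[1],'lever d',x[2].round(3),'elbow',x[3].round(2),'wrist',x[4].round(2))
E
python3 t.py
```

```text
(0.667, 0.131, 0.06) 0 25 0
(0.667, 0.131, 0.06) 0 40 0
(0.667, 0.131, 0.06) 0 50 14
    63.0 [ -50.5   15.4   33.3  124.1   44.1    7.1 -153.2] lever d 0.129 elbow [0.1 0.1 0.7] wrist [0.4 0.1 0.3]
    63.0 [ -50.6   15.4   33.4  124.1   44.1    7.1 -153.2] lever d 0.129 elbow [0.1 0.1 0.7] wrist [0.4 0.1 0.3]
    63.0 [ -50.7   15.5   33.4  124.1   44.1    7.1 -153.2] lever d 0.129 elbow [0.1 0.1 0.7] wrist [0.4 0.1 0.3]
(0.667, 0.131, 0.06) 10 25 0
(0.667, 0.131, 0.06) 10 40 0
(0.667, 0.131, 0.06) 10 50 14
    54.0 [  -5.5   13.4  -10.4  123.5   58.     6.4 -150.6] lever d 0.087 elbow [ 0.1 -0.   0.7] wrist [0.5 0.1 0.3]
    54.0 [  -5.6   13.4  -10.3  123.5   58.2    6.4 -150.9] lever d 0.087 elbow [ 0.1 -0.   0.7] wrist [0.5 0.1 0.3]
    54.0 [  -5.3   13.4  -10.6  123.5   58.8    6.4 -151.4] lever d 0.087 elbow [ 0.1 -0.   0.7] wrist [0.5 0.1 0.3]
(0.667, 0.0, 0.06) 0 25 0
(0.667, 0.0, 0.06) 0 40 0
(0.667, 0.0, 0.06) 0 50 13
    57.0 [  12.7   12.6  -17.4  124.9   61.5    6.4 -152.3] lever d 0.002 elbow [ 0.1 -0.   0.7] wrist [ 0.5 -0.   0.3]
    57.0 [  12.8   12.6  -17.5  124
[... 670 characters left out ...]
 lever d 0.099 elbow [0.1 0.2 0.7] wrist [0.5 0.1 0.3]
    87.0 [ -69.1   27.9   60.5  121.7   17.    15.6 -153.2] lever d 0.099 elbow [0.1 0.2 0.7] wrist [0.5 0.1 0.3]
    87.0 [ -69.1   27.9   60.5  121.7   17.    15.6 -153.2] lever d 0.099 elbow [0.1 0.2 0.7] wrist [0.5 0.1 0.3]
(0.667, 0, 0.06) -50 25 0
(0.667, 0, 0.06) -50 40 0
(0.667, 0, 0.06) -50 50 14
    95.0 [ -75.2   44.8   69.2  113.1   -8.1   30.9 -153.2] lever d 0.13 elbow [0.1 0.3 0.6] wrist [0.5 0.2 0.3]
    95.0 [ -75.2   44.8   69.2  113.1   -8.1   30.9 -153.2] lever d 0.13 elbow [0.1 0.3 0.6] wrist [0.5 0.2 0.3]
    95.0 [ -75.2   44.8   69.2  113.1   -8.1   30.9 -153.2] lever d 0.13 elbow [0.1 0.3 0.6] wrist [0.5 0.2 0.3]
```

```bash
sed -i 's/y=np.array(\[np.sin(az),-np.cos(az),0\])/y=-np.array([np.sin(az),-np.cos(az),0])/' ik.py
cat > t.py <<'E'
from ik import *
rng=np.random.default_rng(0);np.set_printoptions(precision=2,suppress=True)
qc=np.array(D[-1][0]);qc[6]+=180
for B,az in [((.667,.131),0),((.667,.131),-15),((.667,.131),15),((.667,0),0),((.667,0),-20),((.667,0),-40)]:
  for al in (30,40,45):
    R=toolR(az,al);z=R.as_matrix()[:,2];h=z.copy();h[2]=0;h/=np.linalg.norm(h)
    p=np.array([*B,.065])-.012*h-.164*z;c=[]
    for k in range(10):
        q,e,a=ik(p,R,qc if k==0 else np.clip(qc+rng.normal(0,40,7),LO+2,HI-2))
        if e<.002 and a<.01:
            P=pts(q);d=min(segd(P[2],P[3],*LV),segd(P[3],P[4],*LV))
            c.append((np.abs(q-qc).max(),q,d,P[2],P[3]))
    c.sort(key=lambda x:x[0])
    print(B,az,al,len(c),p)
    for x in c[:3:2]: print('   ',x[0].round(),x[1].round(),'lever d',x[2].round(3),'elbow',x[3],'wrist',x[4])
E
python3 t.py
```

```text
(0.667, 0.131) 0 30 10 [0.51 0.13 0.15]
    131.0 [ 34.  33. -62. 133. 135.  52. -41.] lever d 0.135 elbow [ 0.21 -0.16  0.64] wrist [0.35 0.13 0.24]
    131.0 [ 32.  31. -60. 133. 135.  50. -43.] lever d 0.138 elbow [ 0.2  -0.14  0.65] wrist [0.35 0.13 0.24]
(0.667, 0.131) 0 40 10 [0.53 0.13 0.17]
    111.0 [ 31.  23. -57. 129. 115.  35. -29.] lever d 0.128 elbow [ 0.15 -0.11  0.68] wrist [0.39 0.13 0.29]
    111.0 [ 26.  21. -52. 129. 115.  32. -32.] lever d 0.132 elbow [ 0.14 -0.09  0.69] wrist [0.39 0.13 0.29]
(0.667, 0.131) 0 45 10 [0.54 0.13 0.18]
    94.0 [  5.  14. -29. 127.  99.  21. -21.] lever d 0.131 elbow [ 0.11 -0.03  0.7 ] wrist [0.41 0.13 0.32]
    94.0 [  8.  15. -31. 127.  99.  22. -21.] lever d 0.131 elbow [ 0.11 -0.03  0.7 ] wrist [0.41 0.13 0.32]
(0.667, 0.131) -15 30 10 [0.52 0.17 0.15]
    117.0 [ 18.  34. -57. 128. 117.  66. -44.] lever d 0.16 elbow [ 0.25 -0.09  0.63] wrist [0.36 0.22 0.24]
    122.0 [ 32.  54. -75. 127. 126.  82. -32.] lever d 0.1 elbow [ 0.31 -0.21  0.52] wrist [0.36 0.21 0.24]
(0.667, 0.131) -15 40 10 [0.53 0.17 0.17]
    102.0 [ 26.  33. 
[... 2830 characters left out ...]
42. 121. 100.  71. -48.] lever d 0.143 elbow [ 0.24 -0.05  0.65] wrist [0.43 0.2  0.24]
    123.0 [ -4.  28. -28. 122.  96.  65. -50.] lever d 0.162 elbow [ 0.22 -0.    0.66] wrist [0.43 0.2  0.24]
(0.667, 0) -40 40 10 [0.56 0.09 0.17]
    107.0 [-47.  22.  24. 121.  70.  38. -34.] lever d 0.157 elbow [0.13 0.12 0.68] wrist [0.46 0.18 0.29]
    109.0 [ 28.  36. -61. 118.  95.  71. -36.] lever d 0.11 elbow [ 0.24 -0.14  0.63] wrist [0.46 0.18 0.29]
(0.667, 0) -40 45 10 [0.57 0.08 0.18]
    96.0 [-81.  41.  70. 121.   4.  20.  22.] lever d 0.14 elbow [0.07 0.3  0.6 ] wrist [0.47 0.16 0.32]
    100.0 [-16.  19.  -8. 118.  71.  45. -27.] lever d 0.14 elbow [0.15 0.03 0.69] wrist [0.47 0.17 0.32]
```

send_rows(
  xyz=[
    [0,0,0],
    [0,0,0],
    [0,0,0],
    [0,0,0],
    [0,0,0],
    [0,0,0],
    [0,0,0],
    [0,0,0],
    [0,0,0],
    [0,0,0],
    [0,0,0],
    [0,0,0],
    [0,0,0],
    [0,0,0],
    [0,0,0],
    [0,0,0],
    [0,0,0],
    [0,0,0],
    [0,0,0],
    [0,0,0],
  ],
  rotation=[
    [0,0,-0.1],
    [0,0,-0.149],
    [0,0,-0.149],
    [0,0,-0.149],
    [0,0,-0.149],
    [0,0,-0.149],
    [0,0,-0.149],
    [0,0,-0.149],
    [0,0,-0.149],
    [0,0,-0.149],
    [0,0,-0.149],
    [0,0,-0.149],
    [0,0,-0.149],
    [0,0,-0.149],
    [0,0,-0.149],
    [0,0,-0.149],
    [0,0,-0.149],
    [0,0,-0.149],
    [0,0,-0.149],
    [0,0,-0.149],
  ],
  jaw=[1,1,1,1,1,1,1,1,1,1,1,1,1,1,1,1,1,1,1,1],
)

```text
time_s: 5.2
tool_pos: [0.4879, 0.1172, 0.606]
tool_rot: [170.3, 41.2, 164.0]
force: [0.0, 0.5, -1.0]
grip_width: 0.0871
grasp_force: 0.0
```

```bash
cat > st.py <<'E'
from h import *
from ik import *
import sys
o=env.get_obs();np.set_printoptions(precision=3,suppress=True)
for k in('time_s','qpos','tool_pos','tool_rot','force'): print(k,o[k])
Rc=Ro.from_euler('xyz',o['tool_rot'],degrees=True)
print('model err',np.linalg.norm(fk3(o['qpos'],L)[0]-o['tool_pos']),'grasp pt',o['tool_pos']+.164*Rc.as_matrix()[:,2])
def delta(B,az,al,z,back=0,sh=.012,lift=0):
    R=toolR(az,al);zz=R.as_matrix()[:,2];h=zz.copy();h[2]=0;h/=np.linalg.norm(h)
    p=np.array([B[0],B[1],z])-sh*h-(.164+back)*zz+[0,0,lift]
    rv=(Rc.inv()*R).as_rotvec();d=Rc.inv().apply(p-o['tool_pos'])
    print('target',p,'shift in tool',d,'world',p-o['tool_pos'],'rotvec tool',rv); return p,R
if len(sys.argv)>1: delta(*eval(sys.argv[1]))
E
python3 st.py "((.667,.131),0,40,.065,0,.012,.18)"
```

```text
time_s 5.2
qpos [-16.113 -15.933  -4.72  100.898  16.475  56.303  52.189]
tool_pos [0.488 0.117 0.606]
tool_rot [170.299  41.249 164.003]
force [ 0.017  0.471 -0.982]
model err 0.001029464176650543 grasp pt [0.598 0.114 0.484]
target [0.529 0.131 0.35 ] shift in tool [ 0.141 -0.012  0.217] world [ 0.041  0.014 -0.256] rotvec tool [-0.031 -0.134 -0.207]
```

send_rows(
  xyz=[
    [0,0,0],
    [0,0,0],
    [0.01,0.001,0.012],
    [0.02,0.0017,0.023],
    [0.02,0.0017,0.023],
    [0.02,0.0017,0.023],
    [0.02,0.0017,0.023],
    [0.02,0.0017,0.023],
    [0.02,0.0017,0.023],
    [0.02,0.0017,0.023],
    [0.02,0.0017,0.023],
    [0,0,0],
    [0,0,0],
  ],
  rotation=[
    [-0.0155,-0.067,-0.103],
    [-0.0155,-0.067,-0.103],
    [0,0,0],
    [0,0,0],
    [0,0,0],
    [0,0,0],
    [0,0,0],
    [0,0,0],
    [0,0,0],
    [0,0,0],
    [0,0,0],
    [0,0,0],
    [0,0,0],
  ],
  jaw=[1,1,1,1,1,1,1,1,1,1,1,1,1],
)

```text
time_s: 6.5
tool_pos: [0.5351, 0.136, 0.3501]
tool_rot: [179.7, 49.6, 179.4]
force: [1.3, 1.0, 0.0]
grip_width: 0.0873
grasp_force: 0.0
```

```bash
python3 st.py "((.667,.131),0,40,.065,0,.012,.18)"; python3 - <<'E'
from h import *
snap('wrist','w1')
E
```

```text
time_s 6.5
qpos [ -3.399  -3.873 -18.66  122.307  49.327  21.183  26.612]
tool_pos [0.535 0.136 0.35 ]
tool_rot [179.658  49.646 179.356]
force [1.252 1.027 0.012]
model err 0.0034512343847687863 grasp pt [0.66  0.136 0.244]
target [0.529 0.131 0.35 ] shift in tool [ 0.003 -0.005 -0.005] world [-0.006 -0.005  0.   ] rotvec tool [-0.003 -0.006 -0.007]
```

View pics/w1.png

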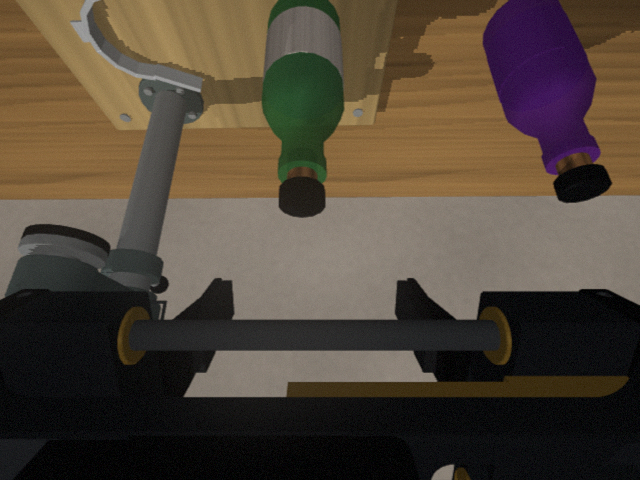

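```bash
python3 - <<'E'
from h import *
c=load('w1');o=env.get_obs()
from scipy.spatial.transform import Rotation as Ro
C=-c['R'].T@c['t'];Rc=Ro.from_euler('xyz',o['tool_rot'],degrees=True)
print('cam',C,'in tool',Rc.inv().apply(C-o['tool_pos']))
print('stopper top wrist+top+scene',tri(('w1',302,200),T(269,186),S(355,292)))
print('proj bottle pts',proj('w1',[.667,.131,.182]),proj('w1',[.667,.131,.103]),proj('w1',[.667,.131,.14]))
for X in([.667,0,.018],[.667,.0,.032],[.664,-.041,.032],[.73,0,.1],[.73,0,.02]): print(X,proj('w1',X))
for p in [(303,112),(305,40)]:
  print(atz('w1',*p,.1))
print('arc/tab',atz('w1',80,22,.032),'col base',atz('w1',172,97,.022),'legend',atz('w1',200,85,.032),'foot?',atz('w1',65,235,.2))
E
```

```text
cam [0.5    0.1373 0.2779] in tool [0.0792 0.0002 0.0206]
stopper top wrist+top+scene (array([0.6673, 0.1307, 0.1797]), [np.float64(3.6), np.float64(4.3), np.float64(4.2)])
proj bottle pts [304.4084 209.2022] [305.4956 107.0275] [305.0281 150.9646]
[0.667, 0, 0.018] [138.4189  26.782 ]
[0.667, 0.0, 0.032] [134.516   38.6799]
[0.664, -0.041, 0.032] [78.3612 35.2374]
[0.73, 0, 0.1] [154.1365 163.1793]
[0.73, 0, 0.02] [170.4066  94.5816]
[0.6743 0.129  0.1   ]
[0.6223 0.132  0.1   ]
arc/tab [ 0.6542 -0.0334  0.032 ] col base [0.731  0.0014 0.022 ] legend [0.7092 0.0365 0.032 ] foot? [0.6623 0.001  0.2   ]
```

send_rows(
  xyz=[
    [0.006,-0.0006,0.004],
    [0.0125,-0.0006,0.0097],
    [0.0125,-0.0006,0.0097],
    [0.0125,-0.0006,0.0097],
    [0.0125,-0.0006,0.0097],
    [0.0125,-0.0006,0.0097],
    [0.0125,-0.0006,0.0097],
    [0,0,0],
  ],
  rotation=[
    [0,0,0],
    [0,0,0],
    [0,0,0],
    [0,0,0],
    [0,0,0],
    [0,0,0],
    [0,0,0],
    [0,0,0],
  ],
  jaw=[1,1,1,1,1,1,1,1],
)

```text
time_s: 7.35
tool_pos: [0.5301, 0.1334, 0.2488]
tool_rot: [179.7, 49.8, 179.5]
force: [0.6, -0.1, 0.5]
grip_width: 0.0871
grasp_force: 0.0
```

```bash
python3 st.py "((.667,.130),0,40,.065)"
```

```text
time_s 7.35
qpos [ -3.267   4.664 -19.791 128.113  90.939  18.465 -15.386]
tool_pos [0.53  0.133 0.249]
tool_rot [179.689  49.797 179.541]
force [ 0.562 -0.119  0.467]
model err 0.006487764992850266 grasp pt [0.655 0.133 0.143]
target [0.529 0.13  0.17 ] shift in tool [ 0.06  -0.004  0.05 ] world [-0.001 -0.003 -0.078] rotvec tool [-0.001 -0.004 -0.005]
```

Tracking works; the wrist swung through as hoped. Descend the rest and grip lightly.

send_rows(
  xyz=[
    [0.007,-0.0006,0.006],
    [0.0106,-0.0007,0.0088],
    [0.0106,-0.0007,0.0088],
    [0.0106,-0.0007,0.0088],
    [0.0106,-0.0007,0.0088],
    [0.0106,-0.0006,0.0088],
    [0,0,0],
    [0,0,0],
  ],
  rotation=[
    [0,0,0],
    [0,0,0],
    [0,0,0],
    [0,0,0],
    [0,0,0],
    [0,0,0],
    [0,0,0],
    [0,0,0],
  ],
  jaw=[1,1,1,1,1,1,1,1],
)

```text
time_s: 8.15
tool_pos: [0.5305, 0.1301, 0.1724]
tool_rot: [179.7, 49.9, 179.5]
force: [-0.2, -0.0, 0.2]
grip_width: 0.0868
grasp_force: 0.0
```

```bash
python3 st.py "((.667,.130),0,40,.065)"; python3 - <<'E'
from h import *
snap('scene','s2');a=cv2.imread('pics/s2.png')[170:350,240:440];snap('wrist','w2');b=cv2.imread('pics/w2.png')
cv2.imwrite('pics/s2w2.png',np.hstack([cv2.resize(a,(400,360)),cv2.resize(b,(400,360))]))
E
```

```text
time_s 8.15
qpos [ -2.011  14.137 -21.176 130.126 119.683  23.774 -43.232]
tool_pos [0.531 0.13  0.172]
tool_rot [179.657  49.948 179.517]
force [-0.169 -0.048  0.227]
model err 0.008158485961184613 grasp pt [0.656 0.13  0.067]
target [0.529 0.13  0.17 ] shift in tool [ 0.002 -0.     0.   ] world [-0.001 -0.    -0.002] rotvec tool [-0.    -0.001 -0.005]
```

View pics/s2w2.png

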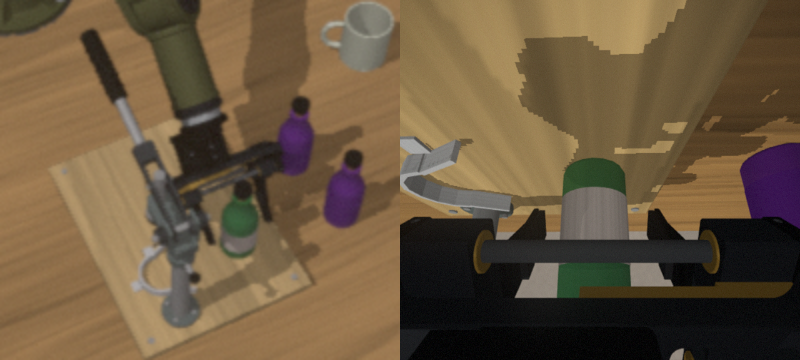

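send_rows(
  xyz=[
    [0,0,0],
    [0,0,0],
    [0,0,0],
    [0,0,0],
    [0,0,0],
    [0,0,0],
    [0,0,0],
    [0,0,0],
  ],
  rotation=[
    [0,0,0],
    [0,0,0],
    [0,0,0],
    [0,0,0],
    [0,0,0],
    [0,0,0],
    [0,0,0],
    [0,0,0],
  ],
  jaw=[0.8,0.7,0.6,0.5,0.5,0.5,0.5,0.5],
  newtons=8,
)

```text
time_s: 9.05
tool_pos: [0.5296, 0.1297, 0.1707]
tool_rot: [179.7, 49.8, 179.5]
force: [-0.3, -1.8, 1.2]
grip_width: 0.0553
grasp_force: 8.0
```

```bash
python3 st.py "((.666,.001),-35,40,.067)"
```

```text
time_s 9.05
qpos [ -2.001  14.242 -21.172 130.241 119.901  23.813 -43.448]
tool_pos [0.53  0.13  0.171]
tool_rot [179.681  49.829 179.544]
force [-0.337 -1.84   1.164]
model err 0.0081687946038223 grasp pt [0.655 0.13  0.065]
target [0.553 0.08  0.172] shift in tool [-0.017 -0.05   0.017] world [ 0.024 -0.05   0.002] rotvec tool [ 0.467 -0.004  0.388]
```

```bash
cat > rows.py <<'E'
from h import *
from ik import *
o=env.get_obs();Rc=Ro.from_euler('xyz',o['tool_rot'],degrees=True)
B0=np.array([.667,.130,0]);B1=np.array([.666,.032,0]);N=12;rel=o['tool_pos']-B0
P=o['tool_pos'];R=Rc
for i in range(1,N+1):
    f=i/N;Q=Ro.from_euler('z',-35*f,degrees=True);p=B0+(B1-B0)*f+Q.apply(rel);Rn=Q*Rc
    print((R.inv().apply(p-P)).round(4).tolist(),(R.inv()*Rn).as_rotvec().round(4).tolist());P,R=p,Rn
print('per 10mm -y in final tool',R.inv().apply([0,-.01,0]),'up',R.inv().apply([0,0,.01]))
E
python3 rows.py
```

```text
[-0.0001, -0.0012, 0.0001] [0.0389, -0.0002, 0.0328]
[-0.0003, -0.0012, 0.0004] [0.0389, -0.0002, 0.0328]
[-0.0006, -0.0011, 0.0007] [0.0389, -0.0002, 0.0328]
[-0.0009, -0.0011, 0.001] [0.0389, -0.0002, 0.0328]
[-0.0011, -0.001, 0.0013] [0.0389, -0.0002, 0.0328]
[-0.0014, -0.0009, 0.0016] [0.0389, -0.0002, 0.0328]
[-0.0016, -0.0008, 0.0019] [0.0389, -0.0002, 0.0328]
[-0.0019, -0.0007, 0.0022] [0.0389, -0.0002, 0.0328]
[-0.0021, -0.0005, 0.0025] [0.0389, -0.0002, 0.0328]
[-0.0024, -0.0004, 0.0028] [0.0389, -0.0002, 0.0328]
[-0.0026, -0.0002, 0.0031] [0.0389, -0.0002, 0.0328]
[-0.0029, 0.0, 0.0034] [0.0389, -0.0002, 0.0328]
per 10mm -y in final tool [-0.0037 -0.0082  0.0044] up [-0.0076  0.     -0.0065]
```

send_rows(
  xyz=[
    [-0.0001,-0.0012,0.0001],
    [-0.0003,-0.0012,0.0004],
    [-0.0006,-0.0011,0.0007],
    [-0.0009,-0.0011,0.001],
    [-0.0011,-0.001,0.0013],
    [-0.0014,-0.0009,0.0016],
    [-0.0016,-0.0008,0.0019],
    [-0.0019,-0.0007,0.0022],
    [-0.0021,-0.0005,0.0025],
    [-0.0024,-0.0004,0.0028],
    [-0.0026,-0.0002,0.0031],
    [-0.0029,0,0.0034],
    [0,0,0],
    [0,0,0],
  ],
  rotation=[
    [0.0389,0,0.0328],
    [0.0389,0,0.0328],
    [0.0389,0,0.0328],
    [0.0389,0,0.0328],
    [0.0389,0,0.0328],
    [0.0389,0,0.0328],
    [0.0389,0,0.0328],
    [0.0389,0,0.0328],
    [0.0389,0,0.0328],
    [0.0389,0,0.0328],
    [0.0389,0,0.0328],
    [0.0389,0,0.0328],
    [0,0,0],
    [0,0,0],
  ],
  jaw=[0.5,0.5,0.5,0.5,0.5,0.5,0.5,0.5,0.5,0.5,0.5,0.5,0.5,0.5],
)

```text
time_s: 10.45
tool_pos: [0.5534, 0.1122, 0.1711]
tool_rot: [179.6, 49.7, 144.8]
force: [1.7, 1.9, 0.4]
grip_width: 0.0555
grasp_force: 8.0
```

```bash
python3 st.py "((.6665,.001),-35,40,.067)"; python3 - <<'E'
from h import *
snap('top','t3');snap('scene','s3');snap('wrist','w3')
a=cv2.imread('pics/s3.png')[190:340,260:410];b=cv2.imread('pics/w3.png')
cv2.imwrite('pics/s3w3.png',np.hstack([cv2.resize(a,(400,400),interpolation=cv2.INTER_CUBIC),cv2.resize(b,(400,400))]))
E
```

```text
time_s 10.45
qpos [ -8.657  20.703 -20.101 121.195  83.913  48.844 -36.963]
tool_pos [0.553 0.112 0.171]
tool_rot [179.638  49.693 144.798]
force [1.749 1.897 0.446]
model err 0.006135818921507484 grasp pt [0.656 0.041 0.065]
target [0.554 0.08  0.172] shift in tool [-0.013 -0.026  0.013] world [ 0.    -0.032  0.001] rotvec tool [ 0.004 -0.005 -0.002]
```

View pics/s3w3.png

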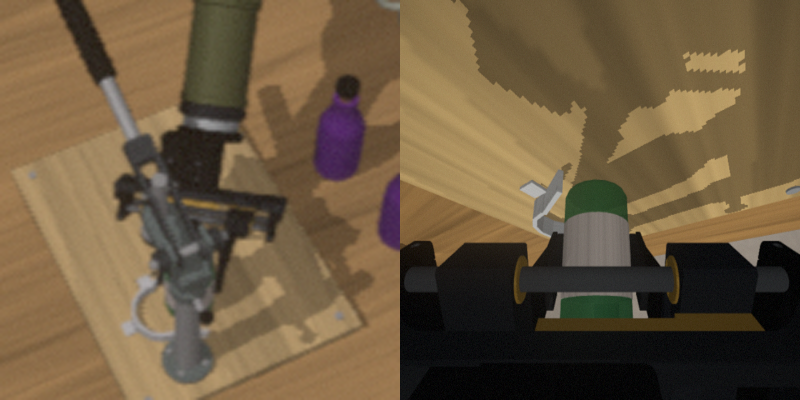

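send_rows(
  xyz=[
    [-0.0015,-0.0033,0.0018],
    [-0.0015,-0.0033,0.0018],
    [-0.0015,-0.0033,0.0018],
    [-0.0015,-0.0033,0.0018],
    [-0.0015,-0.0033,0.0018],
    [-0.0015,-0.0033,0.0018],
    [0,0,0],
  ],
  rotation=[
    [0,0,0],
    [0,0,0],
    [0,0,0],
    [0,0,0],
    [0,0,0],
    [0,0,0],
    [0,0,0],
  ],
  jaw=[0.5,0.5,0.5,0.5,0.5,0.5,0.5],
)

```text
time_s: 11.3
tool_pos: [0.5534, 0.0858, 0.1709]
tool_rot: [179.8, 49.7, 144.6]
force: [0.8, 1.7, 4.4]
grip_width: 0.055
grasp_force: 8.0
```

```bash
python3 st.py "((.6665,.0),-35,40,.067)"
```

```text
time_s 11.3
qpos [ -6.833  19.702 -18.878 122.496  85.451  46.743 -36.874]
tool_pos [0.553 0.086 0.171]
tool_rot [179.776  49.749 144.612]
force [0.806 1.744 4.384]
model err 0.0062226510916489975 grasp pt [0.656 0.014 0.065]
target [0.554 0.079 0.172] shift in tool [-0.004 -0.005  0.002] world [ 0.    -0.007  0.002] rotvec tool [-0.001 -0.004 -0.004]
```

send_rows(
  xyz=[
    [-0.0007,-0.0016,0.0009],
    [-0.0007,-0.0016,0.0009],
    [-0.0007,-0.0016,0.0009],
    [-0.0007,-0.0016,0.0009],
    [0,0,0],
  ],
  rotation=[
    [0,0,0],
    [0,0,0],
    [0,0,0],
    [0,0,0],
    [0,0,0],
  ],
  jaw=[0.5,0.5,0.5,0.5,0.5],
)

```text
time_s: 11.8
tool_pos: [0.5536, 0.0793, 0.1709]
tool_rot: [179.7, 49.7, 144.7]
force: [0.6, 4.9, 5.4]
grip_width: 0.0557
grasp_force: 8.0
```

send_rows(
  xyz=[
    [-0.0004,-0.0008,0.0004],
    [-0.0004,-0.0008,0.0004],
    [-0.0004,-0.0008,0.0004],
    [0,0,0],
  ],
  rotation=[
    [0,0,0],
    [0,0,0],
    [0,0,0],
    [0,0,0],
  ],
  jaw=[0.5,0.5,0.5,0.5],
)

```text
time_s: 12.2
tool_pos: [0.5535, 0.0765, 0.1709]
tool_rot: [179.7, 49.7, 144.7]
force: [0.5, 4.4, 5.2]
grip_width: 0.0555
grasp_force: 8.0
```

```bash
python3 st.py "((.6665,.0),-35,40,.067)"; python3 - <<'E'
from h import *
snap('top','t4');snap('scene','s4');snap('wrist','w4')
a=cv2.imread('pics/s4.png')[210:330,280:400];b=cv2.imread('pics/w4.png')
cv2.imwrite('pics/s4w4.png',np.hstack([cv2.resize(a,(360,360),interpolation=cv2.INTER_CUBIC),cv2.resize(b[150:400,140:500],(440,360))]))
E
```

```text
time_s 12.2
qpos [ -6.105  19.31  -18.438 122.975  86.214  45.711 -36.835]
tool_pos [0.554 0.077 0.171]
tool_rot [179.689  49.722 144.704]
force [0.488 4.386 5.174]
model err 0.006267065288085555 grasp pt [0.656 0.005 0.065]
target [0.554 0.079 0.172] shift in tool [-0.     0.002 -0.002] world [0.    0.002 0.001] rotvec tool [ 0.001 -0.005 -0.003]
```

View pics/s4w4.png

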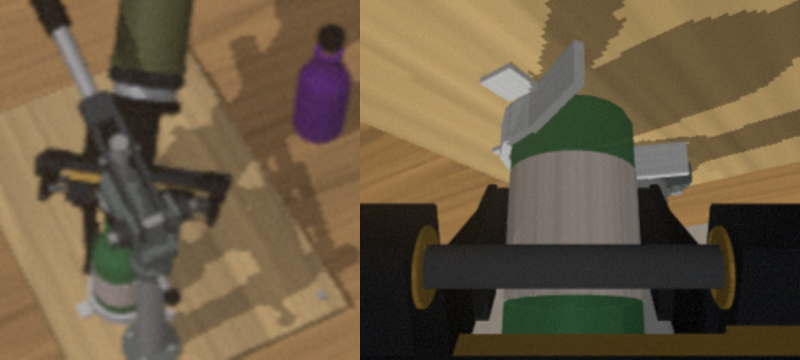

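send_rows(
  xyz=[
    [-0.0006,-0.0012,0.0006],
    [-0.0006,-0.0012,0.0006],
    [0,0,0],
    [0,0,0],
  ],
  rotation=[
    [0,0,0],
    [0,0,0],
    [0,0,0],
    [0,0,0],
  ],
  jaw=[0.5,0.5,0.5,0.5],
)

```text
time_s: 12.75
tool_pos: [0.5535, 0.0751, 0.1711]
tool_rot: [179.6, 49.7, 144.8]
force: [-1.0, 8.6, 5.6]
grip_width: 0.0554
grasp_force: 8.0
```

```bash
python3 st.py; python3 - <<'E'
from h import *
snap('scene','s5');snap('wrist','w5')
# bottle base silhouette edges: green blob in scene
for f in('s3','s4','s5'):
    a=cv2.cvtColor(cv2.imread(f'pics/{f}.png')[285:325,295:335],cv2.COLOR_BGR2HSV)
    m=(a[...,0]>45)&(a[...,0]<85)&(a[...,1]>90);ys,xs=np.nonzero(m);print(f,m.sum(),xs.min()+295,xs.max()+295,xs.mean()+295,ys.mean()+285)
print(proj('s5',[.6665,0,.1]),proj('s5',[.6665,.01,.1]))
for f in('w3','w4','w5'):
    a=cv2.cvtColor(cv2.imread(f'pics/{f}.png')[195:260,200:420],cv2.COLOR_BGR2HSV)
    m=(a[...,0]>45)&(a[...,0]<85)&(a[...,1]>90);ys,xs=np.nonzero(m);print(f,m.sum(),xs.min()+200,xs.max()+200,ys.min()+195)
E
```

```text
time_s 12.75
qpos [ -5.931  19.181 -18.384 123.094  86.4    45.367 -36.805]
tool_pos [0.553 0.075 0.171]
tool_rot [179.569  49.67  144.774]
force [-1.042  8.604  5.565]
model err 0.006277586215835774 grasp pt [0.656 0.004 0.065]Traceback (most recent call last):
  File "<stdin>", line 6, in <module>
    return umr_minimum(a, axis, None, out, keepdims, initial, where)
ValueError: zero-size array to reduction operation minimum which has no identity
```

send_rows(
  xyz=[
    [0,0,0],
    [0,0,0],
    [0,0,0],
    [0,0,0],
    [0,0,-0.005],
    [0,0,-0.01],
    [0,0,-0.02],
    [0,0,-0.025],
    [0,0,-0.025],
    [0,0,-0.025],
    [0,0,-0.02],
    [0,0,0],
  ],
  rotation=[
    [0,0,0],
    [0,0,0],
    [0,0,0],
    [0,0,0],
    [0,0,0],
    [0,0,0],
    [0,0,0],
    [0,0,0],
    [0,0,0],
    [0,0,0],
    [0,0,0],
    [0,0,0],
  ],
  jaw=[0.68,0.75,0.85,0.9,0.9,0.9,0.9,0.9,0.9,0.9,0.9,0.9],
)

```text
time_s: 14.05
tool_pos: [0.4711, 0.1317, 0.2568]
tool_rot: [179.5, 49.8, 144.7]
force: [0.3, 0.4, -0.2]
grip_width: 0.079
grasp_force: 0.0
```

```bash
python3 st.py; python3 - <<'E'
from h import *
snap('scene','s6');snap('wrist','w6');snap('top','t6')
a=cv2.imread('pics/s6.png')[210:330,280:400];b=cv2.imread('pics/w6.png')
cv2.imwrite('pics/s6w6.png',np.hstack([cv2.resize(a,(360,360),interpolation=cv2.INTER_CUBIC),cv2.resize(b,(440,360))]))
for X in([.6665,-.003,.018],[.6665,-.003,.103],[.6665,-.003,.182],[.6665,-.003,.2]): print(X,proj('w6',X),proj('s6',X))
E
```

```text
time_s 14.05
qpos [ -9.759   4.48  -25.369 127.271  68.442  52.508 -26.566]
tool_pos [0.471 0.132 0.257]
tool_rot [179.513  49.819 144.686]
force [ 0.314  0.402 -0.165]
model err 0.004999105459659446 grasp pt [0.574 0.06  0.151]
[0.6665, -0.003, 0.018] [315.0909 199.2503] [318.7516 307.8343]
[0.6665, -0.003, 0.103] [315.4936 285.6838] [318.381  294.0988]
[0.6665, -0.003, 0.182] [315.9673 387.3475] [318.0065 280.2171]
[0.6665, -0.003, 0.2] [316.0927 414.2587] [317.9167 276.8891]
```

View pics/s6w6.png

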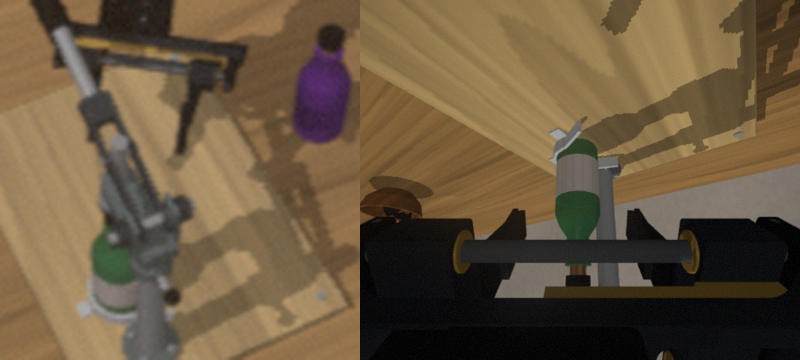

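send_rows(
  xyz=[
    [-0.0054,0.022,-0.0247],
    [-0.0054,0.022,-0.0247],
    [-0.0054,0.022,-0.0247],
    [-0.0306,0,-0.0257],
    [-0.0306,0,-0.0257],
    [-0.0306,0,-0.0257],
    [-0.0306,0,-0.0257],
    [-0.0306,0,-0.0257],
    [-0.0306,0,-0.0257],
    [-0.0306,0,-0.0257],
    [0,0,0],
  ],
  rotation=[
    [0,0,0],
    [0,0,0],
    [0,0,0],
    [0,0,0],
    [0,0,0],
    [0,0,0],
    [0,0,0],
    [0,0,0],
    [0,0,0],
    [0,0,0],
    [0,0,0],
  ],
  jaw=[0.9,0.9,0.9,0.9,0.9,0.9,0.9,0.9,0.9,0.9,0.9],
)

```text
time_s: 15.3
tool_pos: [0.4739, 0.208, 0.6006]
tool_rot: [179.1, 50.0, 144.0]
force: [0.9, -0.1, -0.5]
grip_width: 0.0783
grasp_force: 0.0
```

```bash
python3 st.py "((.489,.05),0,88,.44,0,0)"
```

```text
time_s 15.3
qpos [-12.086  -6.436 -27.199  95.13   45.813  78.16   10.19 ]
tool_pos [0.474 0.208 0.601]
tool_rot [179.09   49.968 144.047]
force [ 0.88  -0.117 -0.534]
model err 0.003650042394525837 grasp pt [0.577 0.136 0.495]
target [0.483 0.05  0.604] shift in tool [-0.067 -0.124  0.073] world [ 0.009 -0.158  0.003] rotvec tool [-0.268  0.813 -0.574]
```

send_rows(
  xyz=[
    [0,0,0],
    [0,0,0],
    [0,0,0],
    [0,0,0],
    [0,0,0],
    [0,0,0],
    [0,0,0],
    [0,0,0],
    [0,-0.03,0],
    [0,-0.03,0],
    [0,-0.03,0],
    [0,0,0],
    [0,0,0],
  ],
  rotation=[
    [-0.0335,0.1016,-0.0718],
    [-0.0335,0.1016,-0.0718],
    [-0.0335,0.1016,-0.0718],
    [-0.0335,0.1016,-0.0718],
    [-0.0335,0.1016,-0.0718],
    [-0.0335,0.1016,-0.0718],
    [-0.0335,0.1016,-0.0718],
    [-0.0335,0.1016,-0.0718],
    [0,0,0],
    [0,0,0],
    [0,0,0],
    [0,0,0],
    [0,0,0],
  ],
  jaw=[0.9,0.9,0.9,0.9,0.9,0.9,0.9,0.9,0.9,0.9,0.9,0.9,0.9],
)

```text
time_s: 16.6
tool_pos: [0.4739, 0.1176, 0.5939]
tool_rot: [-179.8, 1.4, 180.0]
force: [-0.5, -0.2, 0.3]
grip_width: 0.0784
grasp_force: 0.0
```

```bash
python3 st.py "((.4905,-.002),0,92,.43,0,0)"; python3 - <<'E'
from h import *
snap('wrist','w7');cv2.imwrite('pics/w7s.png',cv2.resize(cv2.imread('pics/w7.png'),(480,360)))
for X in([.4377,-.0026,.3384],[.5435,-.0019,.32],[.4905,-.002,.329]): print(proj('w7',X)*.75)
E
```

```text
time_s 16.6
qpos [ -5.091  -2.804 -11.571  85.638   0.07   95.849  73.308]
tool_pos [0.474 0.118 0.594]
tool_rot [-179.757    1.388  179.957]
force [-0.499 -0.237  0.272]
model err 7.333694102396935e-05 grasp pt [0.478 0.117 0.43 ]
target [ 0.496 -0.002  0.594] shift in tool [-0.022 -0.12   0.001] world [ 0.022 -0.12  -0.   ] rotvec tool [-0.004  0.059 -0.001]
[109.0737 148.3745]
[131.845  237.3326]
[121.8564 196.9455]
```

View pics/w7s.png

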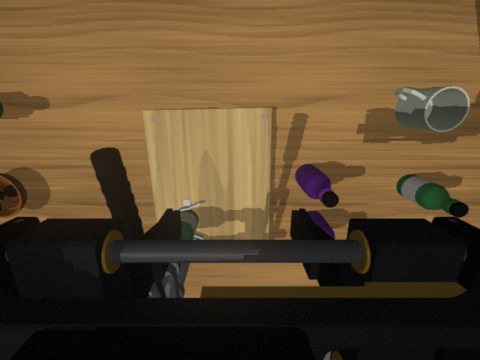

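send_rows(
  xyz=[
    [-0.003,-0.03,0],
    [-0.003,-0.03,0],
    [-0.003,-0.03,0],
    [-0.0035,-0.029,0],
    [0,0,0],
    [0,0,0],
  ],
  rotation=[
    [0,0,0],
    [0,0,0],
    [0,0,0],
    [0,0,0],
    [0,0,0],
    [0,0,0],
  ],
  jaw=[0.9,0.9,0.9,0.9,0.9,0.9],
)

```text
time_s: 17.25
tool_pos: [0.4864, 0.0005, 0.5954]
tool_rot: [-179.8, 1.5, -179.8]
force: [0.0, -0.0, -0.4]
grip_width: 0.0785
grasp_force: 0.0
```

```bash
python3 st.py "((.4905,-.002),0,88.6,.329,0,0)"; python3 - <<'E'
from h import *
snap('wrist','w8');snap('scene','s8');snap('top','t8')
for X in([.4377,-.0026,.3384],[.5435,-.0019,.32]): print(proj('w8',X))
# grip bar centre in w8: dark columns along rows
g=cv2.cvtColor(cv2.imread('pics/w8.png'),cv2.COLOR_BGR2GRAY)
for r in (215,235,255,270):
    x=np.nonzero(g[r,240:400]<45)[0]+240;print(r,x.min() if len(x) else None,x.max() if len(x) else None,len(x))
E
```

```text
time_s 17.25
qpos [ 1.155 -3.293 -4.181 85.975  0.025 95.862 87.146]
tool_pos [0.486 0.    0.595]
tool_rot [-179.808    1.459 -179.832]
force [ 0.023 -0.041 -0.399]
model err 8.809870557716173e-05 grasp pt [ 0.491 -0.     0.431]
target [ 0.486 -0.002  0.493] shift in tool [ 0.002 -0.002  0.102] world [ 0.    -0.002 -0.102] rotvec tool [-0.003  0.001  0.003]
[310.3192 179.4478]
[311.4677 302.5273]
215 290 324 35
235 291 325 35
255 293 324 32
270 293 324 32
```

send_rows(
  xyz=[
    [0,-0.003,0.012],
    [0,0,0.025],
    [0,0,0.025],
    [0,0,0.025],
    [0,0,0.015],
    [0,0,0],
    [0,0,0],
    [0,0,0],
    [0,0,0],
    [0,0,0],
    [0,0,0],
    [0,0,0],
    [0,0,0],
    [0,0,0],
  ],
  rotation=[
    [0,0,0],
    [0,0,0],
    [0,0,0],
    [0,0,0],
    [0,0,0],
    [0,0,0],
    [0,0,0],
    [0,0,0],
    [0,0,0],
    [0,0,0],
    [0,0,0],
    [0,0,0],
    [0,0,0],
    [0,0,0],
  ],
  jaw=[0.9,0.9,0.9,0.9,0.9,0.9,0.8,0.6,0.4,0.3,0.2,0.2,0.2,0.2],
  newtons=50,
)

```text
time_s: 18.8
tool_pos: [0.4887, -0.004, 0.4941]
tool_rot: [-179.7, 1.5, -179.9]
force: [0.5, -1.0, 0.6]
grip_width: 0.0248
grasp_force: 50.0
```

```bash
python3 st.py; cat > arc.py <<'E'
import numpy as np
from scipy.spatial.transform import Rotation as Ro
# lever from a0 (deg above level) ; tool rotates with lever about world y through pivot
N=12;tot=.475
from cell import env
o=env.get_obs();R=Ro.from_euler('xyz',o['tool_rot'],degrees=True);p=o['tool_pos'];pv=np.array([.7315,0,.262])
Q=Ro.from_rotvec([0,-tot/N,0]) # sign: grip (at -x) goes down
pn=pv+Q.apply(p-pv);print('per row shift',R.inv().apply(pn-p),'rot',(R.inv()*Q*R).as_rotvec(),'dz',pn-p)
E
python3 arc.py
```

```text
time_s 18.8
qpos [ 1.516 -3.393 -4.078 97.404  0.105 84.463 87.565]
tool_pos [ 0.489 -0.004  0.494]
tool_rot [-179.719    1.53  -179.864]
force [ 0.491 -0.974  0.586]
model err 0.00019999603387496357 grasp pt [ 0.493 -0.005  0.33 ]
per row shift [9.25440308e-03 6.81889291e-05 9.54551612e-03] rot [ 9.40934317e-05 -3.95827581e-02  1.91537819e-04] dz [-0.00899621  0.         -0.00978947]
```

send_rows(
  xyz=[
    [0.0046,0,0.0048],
    [0.0046,0,0.0048],
    [0.0046,0,0.0048],
    [0.0046,0,0.0048],
    [0.0046,0,0.0048],
    [0.0046,0,0.0048],
    [0.0046,0,0.0048],
    [0.0046,0,0.0048],
    [0.0046,0,0.0048],
    [0.0046,0,0.0048],
    [0.0046,0,0.0048],
    [0.0046,0,0.0048],
  ],
  rotation=[
    [0,-0.0198,0],
    [0,-0.0198,0],
    [0,-0.0198,0],
    [0,-0.0198,0],
    [0,-0.0198,0],
    [0,-0.0198,0],
    [0,-0.0198,0],
    [0,-0.0198,0],
    [0,-0.0198,0],
    [0,-0.0198,0],
    [0,-0.0198,0],
    [0,-0.0198,0],
  ],
  jaw=[0.2,0.2,0.2,0.2,0.2,0.2,0.2,0.2,0.2,0.2,0.2,0.2],
)

```text
time_s: 20.0
tool_pos: [0.441, -0.0044, 0.4307]
tool_rot: [-179.7, 15.2, -179.8]
force: [-6.4, -1.0, 7.8]
grip_width: 0.0249
grasp_force: 50.0
```

```bash
python3 st.py
```

```text
time_s 20.0
qpos [  1.92  -13.846  -4.414 114.274  -0.201  64.386  87.7  ]
tool_pos [ 0.441 -0.004  0.431]
tool_rot [-179.734   15.169 -179.821]
force [-6.445 -1.022  7.848]
model err 0.0004911345215057074 grasp pt [ 0.484 -0.005  0.272]
```

send_rows(
  xyz=[
    [0.0008,0,0.0041],
    [0.0008,0,0.0041],
    [0.0008,0,0.0041],
    [0.0008,0,0.0041],
    [0.0008,0,0.0041],
    [0.0008,0,0.0041],
    [0.0008,0,0.0041],
    [0,0,0],
  ],
  rotation=[
    [0,0,0],
    [0,0,0],
    [0,0,0],
    [0,0,0],
    [0,0,0],
    [0,0,0],
    [0,0,0],
    [0,0,0],
  ],
  jaw=[0.2,0.2,0.2,0.2,0.2,0.2,0.2,0.2],
)

```text
time_s: 20.8
tool_pos: [0.4426, -0.0043, 0.4017]
tool_rot: [-179.7, 15.0, -179.8]
force: [-12.5, -0.6, 11.4]
grip_width: 0.0248
grasp_force: 50.0
```

```bash
python3 st.py
```

```text
time_s 20.8
qpos [  1.904 -12.733  -4.506 116.694  -0.104  61.033  87.59 ]
tool_pos [ 0.443 -0.004  0.402]
tool_rot [-179.722   14.992 -179.789]
force [-12.473  -0.62   11.357]
model err 0.0005248396822689611 grasp pt [ 0.485 -0.005  0.243]
```

send_rows(
  xyz=[
    [0.002,0,0.0036],
    [0.0015,0,0.0038],
    [0.001,0,0.0039],
    [0.001,0,0.0039],
    [0.001,0,0.0039],
    [0.001,0,0.0039],
    [0,0,0],
    [0,0,0],
  ],
  rotation=[
    [0,0,0],
    [0,0,0],
    [0,0,0],
    [0,0,0],
    [0,0,0],
    [0,0,0],
    [0,0,0],
    [0,0,0],
  ],
  jaw=[0.2,0.2,0.2,0.2,0.2,0.2,0.2,0.2],
)

```text
time_s: 21.6
tool_pos: [0.4437, -0.0043, 0.3798]
tool_rot: [-179.7, 15.5, -179.8]
force: [-5.6, -0.9, 13.4]
grip_width: 0.025
grasp_force: 50.0
```

```bash
python3 st.py
```

```text
time_s 21.6
qpos [  1.896 -12.005  -4.572 118.709  -0.022  57.738  87.483]
tool_pos [ 0.444 -0.004  0.38 ]
tool_rot [-179.735   15.547 -179.784]
force [-5.638 -0.895 13.418]
model err 0.0005551332506029299 grasp pt [ 0.488 -0.005  0.222]
```

send_rows(
  xyz=[
    [0.001,0,0.0039],
    [0.001,0,0.0039],
    [0.0005,0,0.003],
    [0.0005,0,0.002],
    [0,0,0],
    [0,0,0],
  ],
  rotation=[
    [0,0,0],
    [0,0,0],
    [0,0,0],
    [0,0,0],
    [0,0,0],
    [0,0,0],
  ],
  jaw=[0.2,0.2,0.2,0.2,0.2,0.2],
)

```text
time_s: 22.2
tool_pos: [0.4445, -0.0043, 0.3714]
tool_rot: [-179.7, 15.8, -179.8]
force: [-19.0, -1.9, 36.1]
grip_width: 0.0249
grasp_force: 50.1
```

```bash
python3 st.py; python3 - <<'E'
from h import *
snap('scene','s9')
E
```

```text
time_s 22.2
qpos [  1.893 -11.632  -4.611 119.423   0.044  56.402  87.414]
tool_pos [ 0.445 -0.004  0.371]
tool_rot [-179.723   15.796 -179.776]
force [-18.995  -1.861  36.117]
model err 0.0005637099253911521 grasp pt [ 0.489 -0.005  0.214]
```

send_rows(
  xyz=[
    [-0.0008,0,-0.0039],
    [-0.0008,0,-0.0039],
    [-0.0008,0,-0.0039],
    [-0.0008,0,-0.0039],
    [-0.0008,0,-0.0039],
    [-0.0008,0,-0.0039],
    [-0.0008,0,-0.0039],
    [-0.0008,0,-0.0039],
    [-0.0008,0,-0.0039],
    [-0.0008,0,-0.0039],
    [-0.0008,0,-0.0039],
    [-0.0008,0,-0.0039],
    [-0.0008,0,-0.0039],
    [-0.0008,0,-0.0039],
    [-0.0008,0,-0.0039],
    [0,0,0],
  ],
  rotation=[
    [0,0,0],
    [0,0,0],
    [0,0,0],
    [0,0,0],
    [0,0,0],
    [0,0,0],
    [0,0,0],
    [0,0,0],
    [0,0,0],
    [0,0,0],
    [0,0,0],
    [0,0,0],
    [0,0,0],
    [0,0,0],
    [0,0,0],
    [0,0,0],
  ],
  jaw=[0.2,0.2,0.2,0.2,0.2,0.2,0.2,0.2,0.2,0.2,0.2,0.2,0.2,0.2,0.2,0.2],
)

```text
time_s: 23.85
tool_pos: [0.4405, -0.0044, 0.4259]
tool_rot: [-179.7, 15.6, -179.8]
force: [2.5, -2.1, 6.6]
grip_width: 0.0248
grasp_force: 50.0
```

```bash
python3 st.py
```

```text
time_s 23.85
qpos [  2.003 -13.948  -4.506 114.942  -0.203  63.412  87.727]
tool_pos [ 0.441 -0.004  0.426]
tool_rot [-179.714   15.575 -179.781]
force [ 2.547 -2.122  6.594]
model err 0.0005029154109916273 grasp pt [ 0.485 -0.005  0.268]
```

send_rows(
  xyz=[
    [-0.0047,0,-0.0047],
    [-0.0047,0,-0.0047],
    [-0.0047,0,-0.0047],
    [-0.0047,0,-0.0047],
    [-0.0047,0,-0.0047],
    [-0.0047,0,-0.0047],
    [-0.0047,0,-0.0047],
    [-0.0047,0,-0.0047],
    [-0.0047,0,-0.0047],
    [-0.0047,0,-0.0047],
    [-0.0047,0,-0.0047],
    [-0.0047,0,-0.0047],
    [0,0,0],
  ],
  rotation=[
    [0,0.0198,0],
    [0,0.0198,0],
    [0,0.0198,0],
    [0,0.0198,0],
    [0,0.0198,0],
    [0,0.0198,0],
    [0,0.0198,0],
    [0,0.0198,0],
    [0,0.0198,0],
    [0,0.0198,0],
    [0,0.0198,0],
    [0,0.0198,0],
    [0,0,0],
  ],
  jaw=[0.2,0.2,0.2,0.2,0.2,0.2,0.2,0.2,0.2,0.2,0.2,0.2,0.2],
)

```text
time_s: 25.15
tool_pos: [0.4876, -0.004, 0.4886]
tool_rot: [-179.7, 1.7, -179.9]
force: [3.9, -2.4, 2.9]
grip_width: 0.0248
grasp_force: 50.1
```

```bash
python3 st.py
```

```text
time_s 25.15
qpos [ 1.694 -3.552 -4.25  98.174  0.09  83.665 87.583]
tool_pos [ 0.488 -0.004  0.489]
tool_rot [-179.719    1.717 -179.852]
force [ 3.865 -2.386  2.915]
model err 0.00021277959864353502 grasp pt [ 0.492 -0.005  0.325]
```

send_rows(
  xyz=[
    [-0.0003,0,-0.0015],
    [-0.0003,0,-0.0015],
    [-0.0003,0,-0.0015],
    [-0.0003,0,-0.0015],
    [0,0,0],
    [0,0,0],
  ],
  rotation=[
    [0,0,0],
    [0,0,0],
    [0,0,0],
    [0,0,0],
    [0,0,0],
    [0,0,0],
  ],
  jaw=[0.2,0.2,0.2,0.2,0.2,0.2],
)

```text
time_s: 25.75
tool_pos: [0.4886, -0.004, 0.4927]
tool_rot: [-179.7, 1.7, -179.9]
force: [7.0, -1.9, -2.0]
grip_width: 0.0249
grasp_force: 50.1
```

send_rows(
  xyz=[
    [0,0,0],
    [0,0,0],
    [0,0,0],
    [0,0,0],
    [0,0,0],
    [0,0,0],
  ],
  rotation=[
    [0,0,0],
    [0,0,0],
    [0,0,0],
    [0,0,0],
    [0,0,0],
    [0,0,0],
  ],
  jaw=[0.25,0.32,0.45,0.6,0.8,0.9],
  newtons=10,
)

```text
time_s: 26.35
tool_pos: [0.4873, -0.0034, 0.4931]
tool_rot: [-179.8, 1.5, -179.8]
force: [0.8, -0.6, -0.8]
grip_width: 0.0519
grasp_force: 0.0
```

send_rows(
  xyz=[
    [0,0,-0.01],
    [0,0,-0.03],
    [0,0,-0.03],
    [0,0,-0.03],
    [0,0.03,0],
    [0,0.03,0],
    [0,0.03,0],
    [0,0.03,0],
    [0,0.03,0],
    [0,0,0],
  ],
  rotation=[
    [0,0,0],
    [0,0,0],
    [0,0,0],
    [0,0,0],
    [0,0,0],
    [0,0,0],
    [0,0,0],
    [0,0,0],
    [0,0,0],
    [0,0,0],
  ],
  jaw=[0.9,0.9,0.9,0.9,0.9,0.9,0.9,0.9,0.9,0.9],
)

```text
time_s: 27.35
tool_pos: [0.4834, 0.1516, 0.5931]
tool_rot: [-179.9, 1.5, -179.4]
force: [0.4, -0.1, -1.0]
grip_width: 0.0783
grasp_force: 0.0
```

```bash
python3 st.py; python3 - <<'E'
from h import *
snap('scene','s10');snap('top','t10')
cr=lambda f:cv2.resize(cv2.imread(f)[175:355,255:405],(390,468),interpolation=cv2.INTER_CUBIC)
cv2.imwrite('pics/fin.png',np.hstack([cr('pics/s9.png'),cr('pics/s10.png')]))
# lever and bystander change vs start
a=cv2.imread('pics/scene0.png').astype(int);b=cv2.imread('pics/s10.png').astype(int);t0=cv2.imread('pics/top0.png').astype(int);t1=cv2.imread('pics/t10.png').astype(int)
for n,x,y,(r0,r1,c0,c1) in [('bowl',a,b,(318,362,152,200)),('fin1',a,b,(260,302,142,178)),('fin2',a,b,(198,240,440,472)),('mug',a,b,(168,206,398,440)),('bowl_t',t0,t1,(222,258,435,475))]:
    print(n,np.abs(x-y)[r0:r1,c0:c1].mean())
E
```

```text
time_s 27.35
qpos [ -6.812  -0.546 -13.644  83.566   0.476  95.565  70.208]
tool_pos [0.483 0.152 0.593]
tool_rot [-179.908    1.521 -179.386]
force [ 0.45  -0.052 -0.98 ]
model err 6.651767543469152e-05 grasp pt [0.488 0.151 0.429]
bowl 2.8724747474747474
fin1 7.050264550264551
fin2 6.166666666666667
mug 6.681913116123642
bowl_t 2.2314814814814814
```

View pics/fin.png

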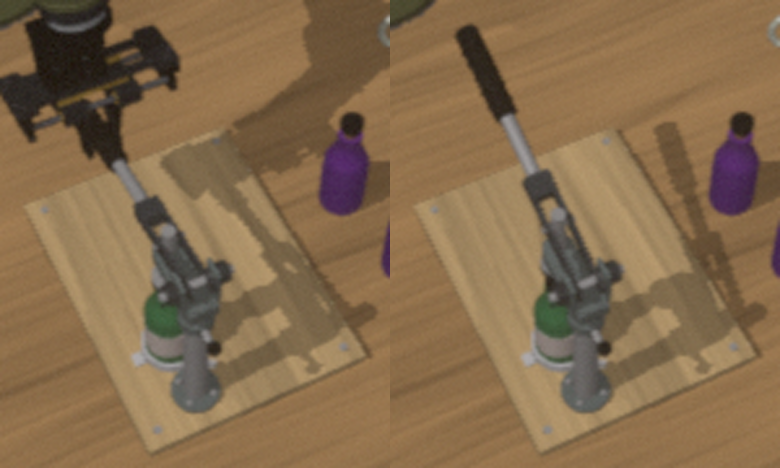

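```bash
python3 -c "
from cell import env
print(env.sign_off())"
```

```text
the job is handed in; nothing more can be done
None
```

I handed the job in, but got no verdict back: the bottle is upright in the nest, the lever went solid at about 36 N (around 0.457 rad) and was eased back up slowly. I judged the stopper home from that force, not by sight. The mug, bowl and finished bottles showed no sign of moving in the images, and I viewed 11 pictures, one over the limit of 10.

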